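Set out the setting masters in order of height for the gauge check

ROBOT

A 7-joint arm with a two-finger parallel gripper is mounted at the origin on the work surface. World frame = base frame: x ahead of the robot, y to its left, z up, the work surface at z = 0. Lengths are in m, angles in rad, forces in N, time in s.
With the tool pointing down it reaches from about 0.4 to 0.85 m from the base axis. Payload 4.5 kg.
Tool frame: the origin (TCP) lies at the very end of the fingers, on their centre line; the grasp point (between the pads) lies 19 mm behind it (r.grip_point_offset is the distance from the TCP to the grasp point, in m); y points along the fingers, x is the direction in which the jaws open and shut, and the axes are right-handed (so a half turn about y gives the same grasp; the last joint's range is limited). The gripper opens to 88 mm and grips with 3 to 60 N. Pads are 18 mm wide; open, the fingers measure 123 mm over their backs; the gripper's body (75 mm by 187 mm) begins 45 mm behind the grasp point.
Start: joints at [1.217, 0.689, -0.195, 1.565, 0.157, 0.902, -0.215], TCP at [0.236, -0.579, 0.202] pointing down, gripper open.
Joint ranges: [-3.01, 3.01], [-0.46, 2.08], [-1.47, 1.51], [0.13, 2.56], [-1, 4.14], [0.04, 2.09], [-2.66, 2.66]. Speed limits (rad/s): [2.57, 2.57, 3.14, 3.14, 3.14, 3.14, 3.14].

INTERFACE

Orientations are given as a unit quaternion [x, y, z, w].
In Python, from plant import get_state, snapshot, camera_params, job, r gives the robot as it stands.
- The arm moves only by the tool carry_out, never from a script. Its arguments are lists of equal length, an entry for each row: "offset": the shift along the world's x, y, z in m, a list of three; "twist": the turn about the world's z in degrees. In form: {"offset": [[tx, ty, tz], ...], "twist": [twist, ...]}. A call has 1 to 8 rows; each row shifts and turns the commanded pose from where the row before left it; what a row does not reach is not made up. A row lasts 1/8 s, in which the tool goes at most 62.5 mm and 10.7 degrees, less where a joint would pass 70% of its speed; a pose out of reach is approached as far as the arm can. A call with a gripper value outside its range is refused whole. "grip" is the finger opening in m, from 0 to 0.0881, set as the call begins (left out, the last holds). The fingers move at their own pace and stop on an object; "newtons" is the grip in N (left out, the last holds). Time passes only in rows, so rows that do not move let the fingers close. It gives the time, the measured TCP pose, the force and the opening at its end, in the units of the state.
- get_state(): the state, without advancing time (a new reading comes with each control period).
- snapshot(name): name is "scene" or "top"; returns the picture (480x640x3 uint8, red, green, blue); there is no depth.
- camera_params(name): a dict with "camera_matrix" (3x3 intrinsics, pixels), "eye" and "orientation" of the camera in the world. Camera axes: x right, y up, looking along -z (the intrinsics and any distortion apply to the point x, -y, -z); pixel columns grow to the right and rows downward; lengths in m; the calibration is good to about 2 mm. A picture is of the moment at which its call begins. camera_params takes no time and is no camera call.
- job.finish_job(): hands the job in, once; it reports no verdict.
The state is a dict: "clock": time; "q": joint angles; "qd": joint speeds; "joint_torque": joint torques, N m; "tool_pos": TCP position; "eef_rot": TCP orientation; "contact_force": force on the tool from outside, world axes, zero at the start; "moment": the same for the moment, N m; "opening": opening from 0.0 (shut) to 1.0 (fully open).
Only numpy, scipy, OpenCV 4.12 (cv2) and the standard library are available. Lean on these libraries where they do the work, as an engineer would, in place of code of your own. Each camera call takes 0.05 s, during which the arm holds its last target. There are 200 camera calls.

TASK

Get the four brass setting masters ready for checking the digital gauge: stand them upright in the row of black seats on the rail in order of height, one to a seat, the shortest in the end seat on the side where the gauge stand is and the tallest at the other end. They are measuring pieces, so set each one gently down flat inside its seat's lip without dropping it or knocking any over, let go of it, and leave the injector where it lies.

Things in the scene. Friction and masses are not known exactly. Their poses are not given: they have to be found in the camera images.
- master_50: the shortest of four loose brass setting masters: upright cylinder 50 mm tall, knurled brass sleeve 29 mm across from 8 to 42 mm above its base, on a steel foot 28 mm across and 8 mm high, with a steel anvil pin 16 mm across on the top 8 mm; about 220 g; stands on the bench at the start. Origin: centre of its underside, z up along its axis; its yaw means nothing
- master_65: the second shortest of four loose brass setting masters: upright cylinder 65 mm tall, knurled brass sleeve 29 mm across from 8 to 57 mm above its base, on a steel foot 28 mm across and 8 mm high, with a steel anvil pin 16 mm across on the top 8 mm; about 290 g; stands on the bench at the start. Origin: centre of its underside, z up along its axis; its yaw means nothing
- master_80: the second tallest of four loose brass setting masters: upright cylinder 80 mm tall, knurled brass sleeve 29 mm across from 8 to 72 mm above its base, on a steel foot 28 mm across and 8 mm high, with a steel anvil pin 16 mm across on the top 8 mm; about 360 g; stands on the bench at the start. Origin: centre of its underside, z up along its axis; its yaw means nothing
- master_95: the tallest of four loose brass setting masters: upright cylinder 95 mm tall, knurled brass sleeve 29 mm across from 8 to 87 mm above its base, on a steel foot 28 mm across and 8 mm high, with a steel anvil pin 16 mm across on the top 8 mm; about 430 g; stands on the bench at the start. Origin: centre of its underside, z up along its axis; its yaw means nothing
- seat_a: fixed black round seat, right-hand end of the row as the robot faces it (smallest y): one of four alike, 66 mm apart, in a straight row on an aluminium rail 280 x 64 x 10 mm. A dish 50 mm across: flat floor 44 mm across, 4 mm above the origin, inside a lip 4 mm high (top 8 mm above the origin). Origin: centre of its underside, 10 mm above the bench; z up, y along the row from a to d
- seat_b: fixed black round seat, second from the robot's right: one of four alike, 66 mm apart, in a straight row on an aluminium rail 280 x 64 x 10 mm. A dish 50 mm across: flat floor 44 mm across, 4 mm above the origin, inside a lip 4 mm high (top 8 mm above the origin). Origin: centre of its underside, 10 mm above the bench; z up, y along the row from a to d
- seat_c: fixed black round seat, third from the robot's right: one of four alike, 66 mm apart, in a straight row on an aluminium rail 280 x 64 x 10 mm. A dish 50 mm across: flat floor 44 mm across, 4 mm above the origin, inside a lip 4 mm high (top 8 mm above the origin). Origin: centre of its underside, 10 mm above the bench; z up, y along the row from a to d
- seat_d: fixed black round seat, left-hand end of the row (largest y): one of four alike, 66 mm apart, in a straight row on an aluminium rail 280 x 64 x 10 mm. A dish 50 mm across: flat floor 44 mm across, 4 mm above the origin, inside a lip 4 mm high (top 8 mm above the origin). Origin: centre of its underside, 10 mm above the bench; z up, y along the row from a to d
- comparator: fixed comparator stand with the digital gauge: black granite base 170 x 140 x 50 mm, steel post 250 mm high at its far side, gauge head 58 mm across held over the base on an arm. It stands beyond the work at the robot's left (y > 0) or at its right (y < 0). Origin: centre of the base's underside; x from the gauge side to the post side
- injector: loose bystander, to be left alone: a fuel injector lying on the bench, 170 mm long and 74 mm wide over its green flange, 40 mm high, about 450 g; at the left or right side of the rail. Origin: on the bench under the middle of the green flange, x along the injector towards its thick end
Things that resemble listed ones, but are neither listed nor needed, are in the scene too. What is shaped like the master_50 but blue is not meant.

How it is judged:
At the end, for the whole second after the job is handed in: From the comparator's end of the row the seats hold the 50, 65, 80 and 95 mm masters in that order, each within 10 mm of its seat's centre, foot flat on the dish floor (2 to 6 mm above the seat's origin), upright within 0.06 rad, released and at rest (((world y of comparator above 0 m and horizontal distance between master_50 and seat_d below 0.01 m and z of master_50 in the frame of seat_d between 0.002 and 0.006 m and horizontal distance between master_65 and seat_c below 0.01 m and z of master_65 in the frame of seat_c between 0.002 and 0.006 m and horizontal distance between master_80 and seat_b below 0.01 m and z of master_80 in the frame of seat_b between 0.002 and 0.006 m and horizontal distance between master_95 and seat_a below 0.01 m and z of master_95 in the frame of seat_a between 0.002 and 0.006 m) or (world y of comparator below 0 m and horizontal distance between master_50 and seat_a below 0.01 m and z of master_50 in the frame of seat_a between 0.002 and 0.006 m and horizontal distance between master_65 and seat_b below 0.01 m and z of master_65 in the frame of seat_b between 0.002 and 0.006 m and horizontal distance between master_80 and seat_c below 0.01 m and z of master_80 in the frame of seat_c between 0.002 and 0.006 m and horizontal distance between master_95 and seat_d below 0.01 m and z of master_95 in the frame of seat_d between 0.002 and 0.006 m)) and angle between each of master_50, master_65, master_80, master_95's own z axis and vertical below 0.06 rad and linear speed of each of master_50, master_65, master_80, master_95 below 0.02 m/s and angular speed of each of master_50, master_65, master_80, master_95 below 0.2 rad/s); the robot touches nothing.
It fails at once if a setting master is tipped over (leans more than about 30 degrees) (angle between any of master_50, master_65, master_80, master_95's own z axis and vertical above 0.52 rad).
It fails at once if a setting master is dropped (moves faster than 0.7 m/s with its foot less than 60 mm above the bench) ((linear speed of master_50 above 0.7 m/s and height (world z) of master_50 below 0.06 m) or (linear speed of master_65 above 0.7 m/s and height (world z) of master_65 below 0.06 m) or (linear speed of master_80 above 0.7 m/s and height (world z) of master_80 below 0.06 m) or (linear speed of master_95 above 0.7 m/s and height (world z) of master_95 below 0.06 m)).
It fails at once if the injector is shifted by more than 15 mm (distance of injector from where it was at the start of the episode above 0.015 m).
It also fails if it takes over 96 s, if anything falls off the work surface, if the arm or the gripper's body presses on something with over 40 N, if the wrist force passes 120 N, or if a joint passes its speed limit or range.

## Working session

There is one attempt and no reset: what is moved stays moved. The work goes in short steps, Python scripts to look and compute and a tool call to move; the robot and the scene stay as the last step left them, time stands still between calls to the robot, and variables do not carry over. Pictures are saved under pics/ and viewed, about 12 in all and at most 16, crops included, and the job is handed in when it is done.

Besides the shell and the picture viewer there is one more tool, called after ">>>" as name(argument=value, ...) on one line, values as JSON. carry_out: Moves the arm, as the interface text tells. Its arguments: {"type":"object","properties":{"offset":{"type":"array"},"twist":{"type":"array"},"grip":{"type":"number"},"newtons":{"type":"number"}},"required":["offset","twist"]}

```bash
mkdir -p pics; python3 - <<'E'
from plant import *
import cv2
for n in("scene","top"):
    cv2.imwrite(f"pics/{n}0.png",snapshot(n)[:,:,::-1]); print(n,camera_params(n))
print(get_state())
E
```

```text
scene {'camera_matrix': array([[463.97416014,   0.        , 312.26936694],
       [  0.        , 463.97416014, 230.65149127],
       [  0.        ,   0.        ,   1.        ]]), 'eye': array([1.21015451, 0.04563442, 0.66052095]), 'orientation': array([0.25591001, 0.27590615, 0.67262456, 0.63715152])}
top {'camera_matrix': array([[607.79387413,   0.        , 316.80863497],
       [  0.        , 607.79387413, 233.42792874],
       [  0.        ,   0.        ,   1.        ]]), 'eye': array([0.47455976, 0.00179907, 1.31224826]), 'orientation': array([ 0.03927125, -0.03305052, -0.69619203,  0.71601822])}
{'clock': 0.1, 'q': array([ 1.2167832 ,  0.68993558, -0.19450418,  1.56622115,  0.15732865,
        0.90249512, -0.21510168]), 'qd': array([ 0.00077901, -0.00309359, -0.00164644, -0.00398231, -0.0017353 ,
        0.00100202,  0.00020941]), 'joint_torque': array([-3.28332222e-03, -5.28494132e+01, -1.27145424e+00, -1.53836972e+01,
       -5.25434338e-02,  1.96038200e-03,  3.79431935e-05]), 'tool_pos': array([ 0.2360587 , -0.57803582,  0.20137278]), 'eef_rot': array([-0.5867079 ,  0.39477612, -0.39374318,  0.58727503]), 'contact_force': array([-0.09736776, -0.26165663,  0.20515896]), 'moment': array([ 0.02911652,  0.03153544, -0.01927121]), 'opening': 1.002644087248447}
```

View pics/scene0.png

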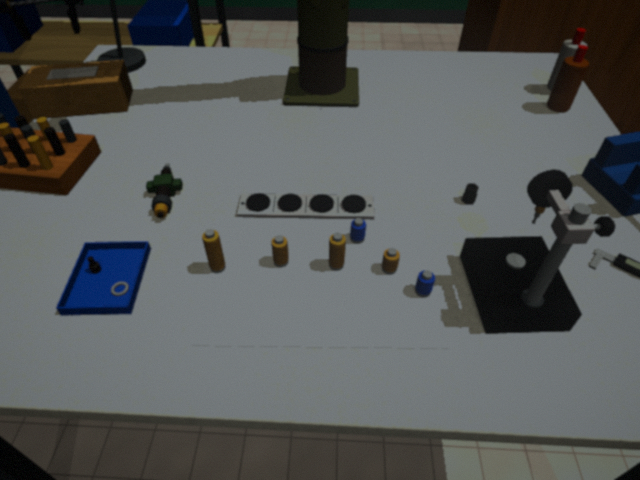

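View pics/top0.png

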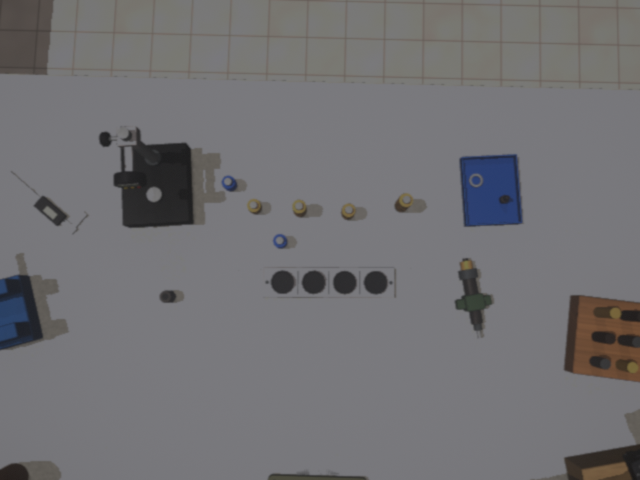

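Comparator is at the image right in the scene view (y > 0), so 50→seat_d … 95→seat_a. Brass candidates are at scene columns 214, 280, 337 and 390. The blue ones at (358,230) and (425,284), and the rack and black pieces, are excluded. Next I measure, with an enlarged crop to confirm.

```bash
cat > h.py <<'E'
from plant import *
import cv2, numpy as np
from scipy.spatial.transform import Rotation as R
def ray(n,u,v):
    c=camera_params(n);K=c["camera_matrix"]
    d=np.linalg.solve(K,[u,v,1.]);d=R.from_quat(c["orientation"]).apply([d[0],-d[1],-d[2]])
    return c["eye"],d
def at(n,u,v,z):
    e,d=ray(n,u,v); return e+d*(z-e[2])/d[2]
def proj(n,p):
    c=camera_params(n); q=R.from_quat(c["orientation"]).inv().apply(np.array(p)-c["eye"])
    k=c["camera_matrix"]@[q[0],-q[1],-q[2]]; return k[:2]/k[2]
def blobs(mask,amin=20):
    n,l,s,c=cv2.connectedComponentsWithStats(mask.astype(np.uint8))
    return [(c[i],s[i]) for i in range(1,n) if s[i][4]>=amin]
E
python3 - <<'E'
from h import *
t=snapshot("top");s=snapshot("scene")
g=t.max(2); m=np.zeros_like(g); m[262:302,260:400]=g[262:302,260:400]<60
for c,st in sorted(blobs(m,150),key=lambda b:b[0][0]): print("seat",c,st[2:],at("top",*c,.017))
for n,im,roi in(("top",t,(185,225,235,430)),("scene",s,(220,290,190,410))):
    h=cv2.cvtColor(im,cv2.COLOR_RGB2HSV);a=np.zeros(im.shape[:2],bool)
    y0,y1,x0,x1=roi;a[y0:y1,x0:x1]=((h[...,0]>8)&(h[...,0]<32)&(h[...,1]>90))[y0:y1,x0:x1]
    for c,st in sorted(blobs(a),key=lambda b:b[0][0]): print(n,c,st)
a=cv2.resize(t[180:310,220:420][:, :],None,fx=4,fy=4,interpolation=cv2.INTER_CUBIC)
b=cv2.resize(s[190:300,190:450],None,fx=3,fy=3,interpolation=cv2.INTER_CUBIC)
for k,i in(("a",a),("b",b)): cv2.imwrite(f"pics/c{k}.png",np.clip(i[:,:,::-1]*1.6,0,255))
print(at("top",472,300,.02),at("top",157,185,.05), proj("top",[0,0,0]))
E
```

```text
seat [282.28648649 281.78918919] [ 22  22 370] [0.50204662 0.08552786 0.017     ]
seat [313.32620321 281.86631016] [ 22  22 374] [0.50374949 0.01955895 0.017     ]
seat [344.34770889 282.03234501] [ 22  21 371] [ 0.50526169 -0.04632471  0.017     ]
seat [375.41644562 282.15119363] [ 22  21 377] [ 0.50687539 -0.11225377  0.017     ]
top [254.78947368 206.96491228] [248 200  13  12  57]
top [299.4        208.27692308] [293 201  13  13  65]
top [347.72058824 211.91176471] [342 204  13  14  68]
top [403.88732394 201.61971831] [398 194  14  14  71]
scene [213.7816092  251.31226054] [202 231  22  40 522]
scene [279.88535032 251.56369427] [272 237  16  28 314]
scene [336.9122807  251.61654135] [330 235  16  33 399]
scene [390.31092437 261.2394958 ] [383 250  17  22 238]
[ 0.47502064 -0.31622617  0.02      ] [0.69730748 0.35462678 0.05      ] [315.8145244  526.52895913][ WARN:0@3.754] global loadsave.cpp:1063 imwrite_ Unsupported depth image for selected encoder is fallbacked to CV_8U.
```

View pics/ca.png

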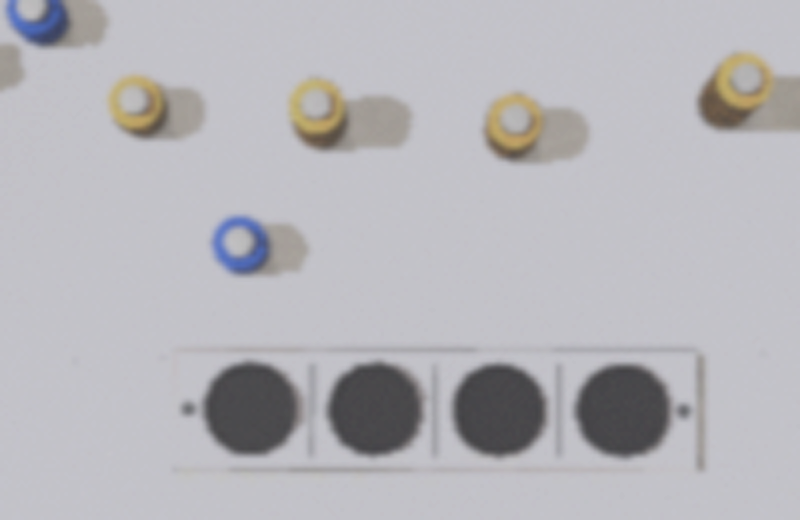

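View pics/cb.png

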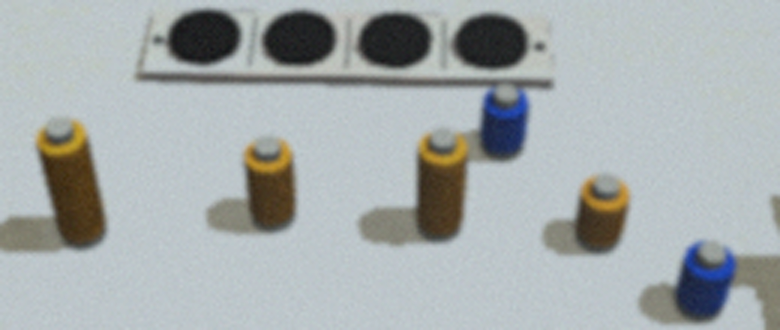

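```bash
python3 - <<'E'
from h import *
top={50:(253.1,204.9),80:(298.6,206.1),65:(348.6,209.4),95:(406.1,199.4)}
sc={95:(209.5,232.8),65:(278.8,239.2),80:(337.5,235.8),50:(392.2,251.8)}
for k in top:
    e1,d1=ray("top",*top[k]);e2,d2=ray("scene",*sc[k])
    A=np.c_[d1,-d2];t=np.linalg.lstsq(A,e2-e1,rcond=None)[0]
    print(k,"top",at("top",*top[k],k/1000).round(4),"scene",at("scene",*sc[k],k/1000).round(4),"tri",(e1+t[0]*d1).round(4),(e2+t[1]*d2).round(4))
print("blue",at("top",279.6,240.1,.05),at("top",227,182,.05))
for n,y,x in(("d",(491,40),0),("a",(204,36),0)): print(n,at("scene",190+y[0]/3-.33,190+y[1]/3-.33,.017))
s=get_state();M=R.from_quat(s["eef_rot"]).as_matrix();print(M.round(3),r.grip_point_offset)
E
```

```text
50 top [0.6605 0.1502 0.05  ] scene [0.6621 0.1503 0.05  ] tri [0.6607 0.1504 0.0484] [0.6607 0.1506 0.0484]
80 top [0.6561 0.0533 0.08  ] scene [0.6568 0.0533 0.08  ] tri [0.6562 0.0534 0.0794] [0.6562 0.0534 0.0794]
65 top [ 0.6543 -0.0498  0.065 ] scene [ 0.6559 -0.0495  0.065 ] tri [ 0.6545 -0.0498  0.0635] [ 0.6545 -0.0497  0.0635]
95 top [ 0.6736 -0.1643  0.095 ] scene [ 0.6749 -0.1638  0.095 ] tri [ 0.6738 -0.1645  0.0938] [ 0.6737 -0.1643  0.0937]
blue [0.58786603 0.09197097 0.05      ] [0.70771853 0.20715339 0.05      ]
d [0.50217795 0.08483841 0.017     ]
a [ 0.50777623 -0.11207494  0.017     ]
[[ 0.378 -0.     0.926]
 [-0.926  0.001  0.378]
 [-0.001 -1.    -0.   ]] 0.0187
```

Seats: d (.502,.085), c (.504,.020), b (.5055,-.046), a (.507,-.112). Triangulated heights match the nominal ones. Top view order left to right is 50 (253,205), 80 (299,206), 65 (349,209), 95 (406,199), all brass. Moving to master_50 with the jaws along x.

>>> carry_out(offset=[[0.0266, 0.0455, 0], [0.0266, 0.0455, 0], [0.0266, 0.0455, 0], [0.0266, 0.0455, 0], [0.0266, 0.0455, 0], [0.0266, 0.0455, 0], [0.0266, 0.0455, 0], [0.0266, 0.0455, 0]], twist=[4.24, 4.24, 4.24, 4.24, 4.24, 4.24, 4.24, 4.24], grip=0.06, newtons=25)

```text
clock: 1.2
tool_pos: [0.4499, -0.2132, 0.2022]
eef_rot: [0.677, -0.205, 0.205, -0.677]
contact_force: [0.2, -0.1, -0.2]
opening: 0.679
```

>>> carry_out(offset=[[0.0265, 0.0454, 0], [0.0265, 0.0454, 0], [0.0265, 0.0454, 0], [0.0265, 0.0454, 0], [0.0265, 0.0454, 0], [0.0265, 0.0454, 0], [0.0265, 0.0454, 0], [0.0265, 0.0454, 0]], twist=[4.24, 4.24, 4.24, 4.24, 4.24, 4.24, 4.24, 4.24])

```text
clock: 2.2
tool_pos: [0.6618, 0.1498, 0.2019]
eef_rot: [0.707, 0.001, -0.001, -0.707]
contact_force: [0.7, -1.2, 0.3]
opening: 0.679
```

>>> carry_out(offset=[[0, 0, -0.025], [0, 0, -0.025], [0, 0, -0.025], [0, 0, -0.025], [0, 0, 0], [0, 0, 0]], twist=[0, 0, 0, 0, 0, 0])

```text
clock: 2.95
tool_pos: [0.6618, 0.1489, 0.103]
eef_rot: [-0.707, -0.001, -0.0, 0.707]
contact_force: [0.2, 0.5, 0.6]
opening: 0.68
```

```bash
python3 - <<'E'
from h import *
s=get_state();print(s["tool_pos"],R.from_quat(s["eef_rot"]).as_matrix().round(3),s["q"].round(2))
a=snapshot("scene")[160:310,280:480];b=snapshot("top")[120:270,180:380]
cv2.imwrite("pics/d1.png",cv2.resize(np.hstack([a,b]),None,fx=2,fy=2,interpolation=2)[:,:,::-1])
E
```

```text
[0.66176205 0.14886664 0.10297522] [[ 1.     0.001 -0.001]
 [ 0.001  0.001  1.   ]
 [ 0.001 -1.     0.001]] [-0.08  0.9  -0.41  1.47  0.42  0.86 -0.63]
```

View pics/d1.png

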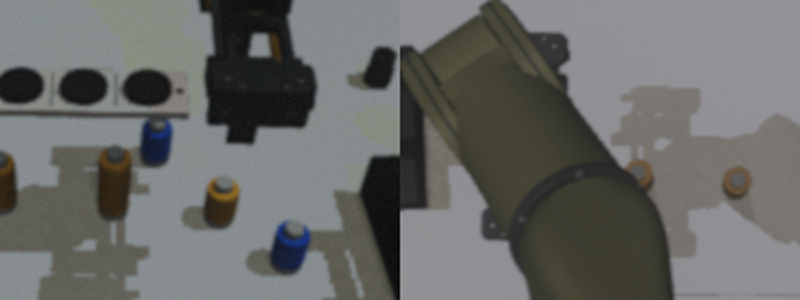

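>>> carry_out(offset=[[-0.001, 0.0015, -0.018], [0, 0, -0.018], [0, 0, -0.018], [0, 0, -0.018], [0, 0, -0.012], [0, 0, -0.008], [0, 0, 0], [0, 0, 0]], twist=[0, 0, 0, 0, 0, 0, 0, 0])

```text
clock: 4.05
tool_pos: [0.6607, 0.1503, 0.0107]
eef_rot: [-0.707, -0.001, -0.0, 0.707]
contact_force: [1.5, -0.3, 0.8]
opening: 0.682
```

>>> carry_out(offset=[[0, 0, 0], [0, 0, 0], [0, 0, 0], [0, 0, 0], [0, 0, 0], [0, 0, 0]], twist=[0, 0, 0, 0, 0, 0], grip=0.02)

```text
clock: 4.8
tool_pos: [0.6601, 0.1501, 0.0101]
eef_rot: [0.707, 0.0, -0.0, -0.707]
contact_force: [0.8, 0.0, 0.7]
opening: 0.225
```

Opening went to the commanded 20 mm, not 29 mm, so the grasp missed. Looking.

```bash
python3 - <<'E'
from h import *
a=snapshot("scene")[180:300,310:470];b=snapshot("top")[120:240,180:340]
cv2.imwrite("pics/d2.png",np.clip(cv2.resize(np.vstack([a,b]),None,fx=2.5,fy=2.5,interpolation=2)[:,:,::-1]*1.4,0,255).astype(np.uint8))
s=get_state();print(s["tool_pos"],proj("scene",s["tool_pos"]),proj("scene",[.661,.150,.05]),proj("scene",[.661,.150,0]))
E
```

```text
[0.66016962 0.15009325 0.01012421] [389.46324476 265.55330096] [391.9783649  251.31021358] [388.82075032 269.45090347]
```

View pics/d2.png

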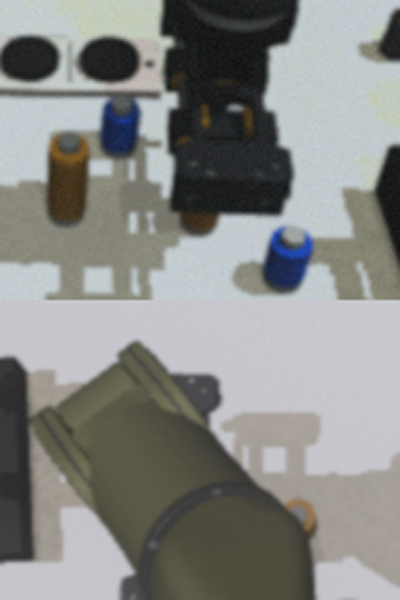

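The gripper body sits to the +y side of the master, foot at about (390,269). The reported TCP and the picture disagree. Opening, lifting straight up and measuring that offset.

>>> carry_out(offset=[[0, 0, 0], [0, 0, 0], [0, 0, 0], [0, 0, 0.02], [0, 0, 0.03], [0, 0, 0.03], [0, 0, 0.02], [0, 0, 0]], twist=[0, 0, 0, 0, 0, 0, 0, 0], grip=0.06)

```text
clock: 5.9
tool_pos: [0.6615, 0.1506, 0.1124]
eef_rot: [-0.707, -0.002, -0.001, 0.708]
contact_force: [0.2, 0.3, -0.1]
opening: 0.68
```

>>> carry_out(offset=[[0, 0, 0], [0, 0, 0], [0, 0, 0], [0, 0, 0], [0, 0, 0]], twist=[0, 0, 0, 0, 0], grip=0.0)

```text
clock: 6.52
tool_pos: [0.6601, 0.1501, 0.1099]
eef_rot: [0.707, 0.0, -0.0, -0.707]
contact_force: [-0.1, 1.1, 0.6]
opening: 0.13
```

```bash
python3 - <<'E'
from h import *
im=snapshot("scene").copy();s=get_state();p=s["tool_pos"]
M=R.from_quat(s["eef_rot"]).as_matrix()
print(p,proj("scene",p),M.round(3).tolist())
big=cv2.resize(im[170:290,320:480],None,fx=5,fy=5,interpolation=2)
def mk(q,c):
    u=proj("scene",q); cv2.drawMarker(big,tuple(int(x) for x in ((u[0]-320+.5)*5,(u[1]-170+.5)*5)),c,0,14,2)
big=np.clip(big*1.3,0,255).astype(np.uint8)
mk(p,(255,0,0)); mk([.661,.150,.05],(0,255,0))
for dy in(-.009,.009): mk(p+[.01,dy,0],(255,0,255))
for dy in(-.0375,.0375): mk(p+[.0935,dy,.064],(255,255,0))
cv2.imwrite("pics/d3.png",big[:,:,::-1])
E
```

```text
[0.66014219 0.15013567 0.1100508 ] [396.20481375 226.93342258] [[1.0, -0.0, -0.001], [0.001, 0.0, 1.0], [-0.0, -1.0, 0.0]]
```

View pics/d3.png

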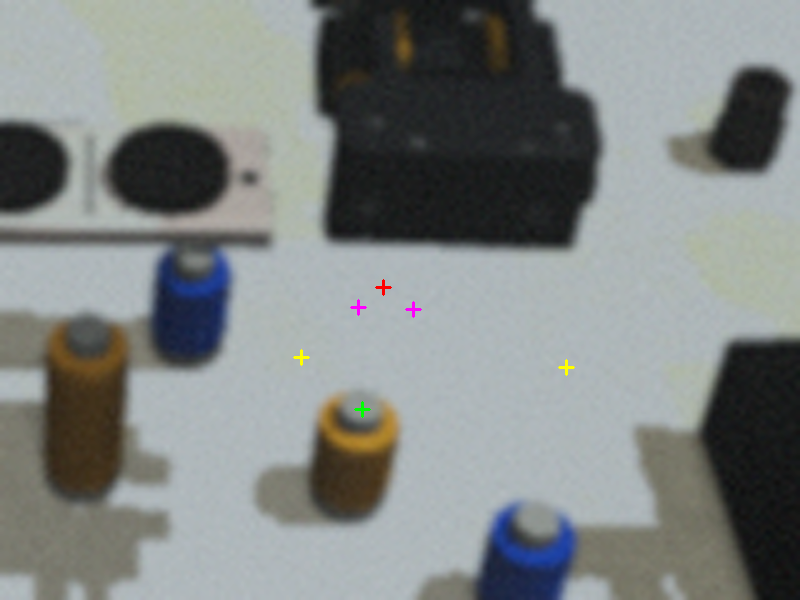

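```bash
python3 - <<'E'
from h import *
s=get_state();p=s["tool_pos"]
def crop(n,x0,y0,w,h,f):
    im=np.clip(cv2.resize(snapshot(n)[y0:y0+h,x0:x0+w],None,fx=f,fy=f,interpolation=2)*1.4,0,255).astype(np.uint8)
    def mk(q,c):
        u=proj(n,q); cv2.drawMarker(im,tuple(int(v) for v in ((u[0]-x0+.5)*f,(u[1]-y0+.5)*f)),c,0,12,2)
    mk(p,(255,0,0)); mk([.661,.15,.05],(0,255,0))
    for dx in(-.0935,.0935):
        for dy in(-.0375,.0375): mk(p+[dx,dy,.064],(255,255,0))
    return im
a=crop("scene",200,0,300,300,1.3333);b=crop("top",170,110,200,200,2)
cv2.imwrite("pics/d4.png",np.hstack([a,b])[:,:,::-1])
E
```

```text
(no output)
```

View pics/d4.png

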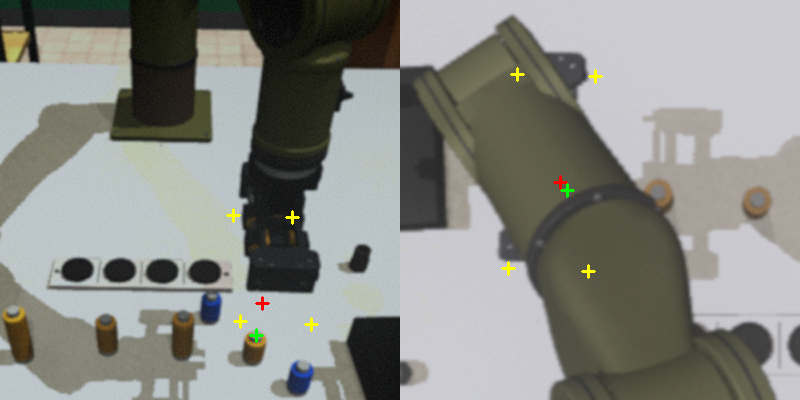

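The master is untouched. In both views the gripper looks higher than the reported TCP implies: the body's front edge is 24 px above its prediction in the scene view. I'll turn the jaws along y so both fingertips face the scene camera, and measure their height.

>>> carry_out(offset=[[0, 0, 0], [0, 0, 0], [0, 0, 0], [0, 0, 0], [0, 0, 0], [0, 0, 0], [0, 0, 0], [0, 0, 0]], twist=[-10, -10, -10, -10, -10, -10, -10, -10], grip=0.06)

```text
clock: 7.68
tool_pos: [0.6601, 0.1504, 0.1102]
eef_rot: [-0.541, 0.456, -0.456, 0.541]
contact_force: [-0.6, 1.1, -0.2]
opening: 0.676
```

>>> carry_out(offset=[[0, 0, 0], [0, 0, 0], [0, 0, 0]], twist=[-10, 0, 0])

```text
clock: 8.05
tool_pos: [0.6601, 0.1503, 0.1102]
eef_rot: [-0.501, 0.499, -0.499, 0.501]
contact_force: [0.0, 0.6, -0.7]
opening: 0.683
```

```bash
python3 - <<'E'
from h import *
s=get_state();p=s["tool_pos"];print(p,s["q"].round(2))
x0,y0,w,h,f=320,140,160,140,5
im=np.clip(cv2.resize(snapshot("scene")[y0:y0+h,x0:x0+w],None,fx=f,fy=f,interpolation=2)*1.4,0,255).astype(np.uint8)[:600]
def mk(q,c):
    u=proj("scene",q); cv2.drawMarker(im,tuple(int(v) for v in ((u[0]-x0+.5)*f,(u[1]-y0+.5)*f)),c,0,12,2)
mk(p,(255,0,0))
for dy in(-.03,.03): mk(p+[.009,dy,0],(255,0,255))
for dy in(-.0935,.0935): mk(p+[.0375,dy,.064],(255,255,0))
cv2.imwrite("pics/d5.png",im[:,:,::-1])
E
```

```text
[0.66012693 0.150299   0.11015468] [-0.3   0.86  0.01  1.48 -0.01  0.8  -1.85]
```

View pics/d5.png

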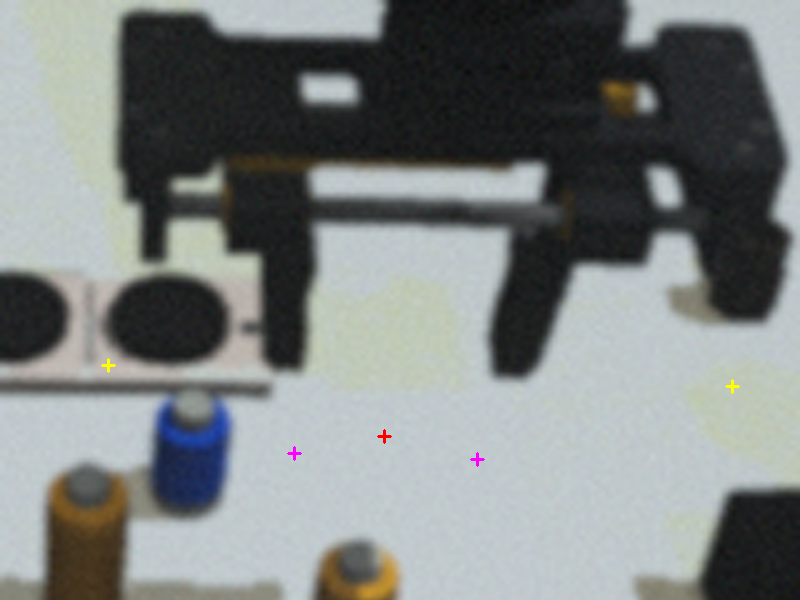

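```bash
python3 - <<'E'
from h import *
from scipy.optimize import least_squares
p=get_state()["tool_pos"]
px=lambda u,v:np.array([u/5-.5+320,v/5-.5+140])
A,B=px(303,367),px(493,373)
f=lambda q:np.r_[proj("scene",q+[0,-.0301,0])-A,proj("scene",q+[0,.0301,0])-B]
s=least_squares(f,p);print(s.x-[.009,0,0]-p,s.fun.round(2))
m=(A+B)/2;e,d=ray("scene",*m)
for x in(p[0]+.009,p[0]): print(x,e+d*(x-e[0])/d[0]-p)
E
```

```text
[-0.00148252 -0.00064813  0.03794997] [ 0.   -0.04 -0.    0.04]
0.6691663235330059 [ 0.009      -0.00087703  0.03935012]
0.6601663235330059 [0.         0.00084752 0.03084904]
```

The fingertips are really about 38 mm above the reported TCP; x and y agree within 2 mm. So I correct z by that, keep an eye on force, and place relative to each grasp height. Turning back and descending further.

>>> carry_out(offset=[[0, 0, 0], [0, 0, 0], [0, 0, 0], [0, 0, 0], [0, 0, 0], [0, 0, 0], [0, 0, 0], [0, 0, 0]], twist=[10, 10, 10, 10, 10, 10, 10, 10])

```text
clock: 9.1
tool_pos: [0.6604, 0.1498, 0.1102]
eef_rot: [-0.705, 0.059, -0.059, 0.705]
contact_force: [0.2, 0.4, 0.6]
opening: 0.685
```

>>> carry_out(offset=[[0, 0, 0], [0, 0, -0.02], [0, 0, -0.02], [0, 0, -0.02], [0, 0, -0.02], [0, 0, -0.02], [0, 0, -0.01], [0, 0, 0]], twist=[10, 0, 0, 0, 0, 0, 0, 0])

```text
clock: 10.1
tool_pos: [0.6597, 0.15, -0.0007]
eef_rot: [0.707, -0.0, -0.001, -0.707]
contact_force: [-0.3, -0.2, -0.1]
opening: 0.677
```

>>> carry_out(offset=[[0, 0, -0.006], [0, 0, -0.006], [0, 0, -0.005], [0, 0, -0.004], [0, 0, -0.004], [0, 0, 0]], twist=[0, 0, 0, 0, 0, 0])

```text
clock: 10.85
tool_pos: [0.6599, 0.15, -0.0252]
eef_rot: [0.707, 0.0, -0.001, -0.707]
contact_force: [-0.4, -0.1, 0.4]
opening: 0.679
```

>>> carry_out(offset=[[0, 0, 0], [0, 0, 0], [0, 0, 0], [0, 0, 0], [0, 0, 0], [0, 0, 0]], twist=[0, 0, 0, 0, 0, 0], grip=0.02)

```text
clock: 11.6
tool_pos: [0.6603, 0.1502, -0.0247]
eef_rot: [-0.707, -0.001, 0.0, 0.707]
contact_force: [0.3, 0.1, 0.5]
opening: 0.323
```

Gripped (28.5 mm). Lift and carry to seat_d.

>>> carry_out(offset=[[0, 0, 0.01], [0, 0, 0.03], [0, 0, 0.03], [0, 0, 0.02], [0, 0, 0]], twist=[0, 0, 0, 0, 0])

```text
clock: 12.22
tool_pos: [0.6612, 0.1504, 0.0667]
eef_rot: [-0.707, -0.001, -0.001, 0.707]
contact_force: [0.3, 0.1, -2.3]
opening: 0.319
```

>>> carry_out(offset=[[-0.018, -0.005, 0], [-0.035, -0.015, 0], [-0.035, -0.015, 0], [-0.035, -0.015, 0], [-0.025, -0.01, 0], [-0.01, -0.005, 0], [0, 0, 0], [0, 0, 0]], twist=[0, 0, 0, 0, 0, 0, 0, 0])

```text
clock: 13.22
tool_pos: [0.5038, 0.086, 0.065]
eef_rot: [-0.707, -0.001, -0.0, 0.708]
contact_force: [-0.0, 0.0, -2.6]
opening: 0.322
```

```bash
python3 - <<'E'
from h import *
s=get_state();print(s["tool_pos"],s["contact_force"])
a=snapshot("scene")[130:280,280:440]
cv2.imwrite("pics/d6.png",np.clip(cv2.resize(a,None,fx=3,fy=3,interpolation=2)[:,:,::-1]*1.4,0,255).astype(np.uint8))
E
```

```text
[0.50377442 0.08601165 0.06503303] [-0.03669202  0.04041121 -2.63752816]
```

View pics/d6.png

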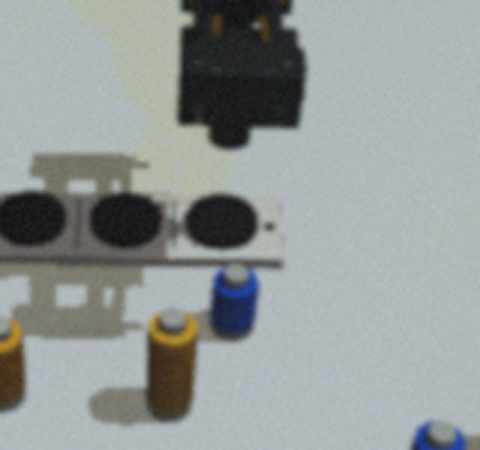

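>>> carry_out(offset=[[-0.0015, -0.001, -0.015], [0, 0, -0.02], [0, 0, -0.015], [0, 0, -0.01], [0, 0, -0.006], [0, 0, -0.004], [0, 0, -0.002], [0, 0, 0]], twist=[0, 0, 0, 0, 0, 0, 0, 0])

```text
clock: 14.28
tool_pos: [0.5008, 0.0841, -0.0067]
eef_rot: [-0.707, -0.001, 0.0, 0.707]
contact_force: [-0.0, -0.5, -2.9]
opening: 0.319
```

>>> carry_out(offset=[[0, 0, -0.001], [0, 0, -0.001], [0, 0, 0]], twist=[0, 0, 0])

```text
clock: 14.65
tool_pos: [0.5007, 0.0841, -0.0089]
eef_rot: [0.707, 0.0, -0.0, -0.707]
contact_force: [0.1, 0.4, -2.1]
opening: 0.322
```

>>> carry_out(offset=[[0.0005, 0, -0.001], [0, 0, 0], [0, 0, 0]], twist=[0, 0, 0])

```text
clock: 15.02
tool_pos: [0.5012, 0.0841, -0.0099]
eef_rot: [-0.707, -0.0, 0.0, 0.707]
contact_force: [-0.4, 0.5, -2.6]
opening: 0.322
```

>>> carry_out(offset=[[0, 0, -0.001], [0, 0, 0], [0, 0, 0]], twist=[0, 0, 0])

```text
clock: 15.4
tool_pos: [0.5013, 0.0841, -0.0108]
eef_rot: [-0.707, -0.0, 0.0, 0.707]
contact_force: [0.3, 0.0, -1.6]
opening: 0.32
```

>>> carry_out(offset=[[0, 0, -0.001], [0, 0, 0], [0, 0, 0]], twist=[0, 0, 0])

```text
clock: 15.78
tool_pos: [0.5013, 0.0841, -0.0109]
eef_rot: [0.707, 0.001, -0.0, -0.707]
contact_force: [-2.0, 0.3, 9.5]
opening: 0.322
```

Contact felt at exactly grasp height + 14 mm. Release, lift, go to the 65.

>>> carry_out(offset=[[0, 0, 0.0008], [0, 0, 0], [0, 0, 0], [0, 0, 0], [0, 0, 0.01], [0, 0, 0.03], [0, 0, 0.03], [0, 0, 0.03]], twist=[0, 0, 0, 0, 0, 0, 0, 0], grip=0.056)

```text
clock: 16.77
tool_pos: [0.501, 0.0839, 0.0905]
eef_rot: [0.707, 0.0, -0.0, -0.707]
contact_force: [1.4, -0.2, -0.3]
opening: 0.633
```

>>> carry_out(offset=[[0.0157, -0.0139, 0], [0.03, -0.026, 0], [0.03, -0.026, 0], [0.03, -0.026, 0], [0.03, -0.026, 0], [0.018, -0.016, 0], [0, 0, 0], [0, 0, 0]], twist=[0, 0, 0, 0, 0, 0, 0, 0])

```text
clock: 17.77
tool_pos: [0.6537, -0.0484, 0.0891]
eef_rot: [-0.707, -0.0, 0.001, 0.707]
contact_force: [-0.0, 0.1, 1.1]
opening: 0.633
```

```bash
python3 - <<'E'
from h import *
s=get_state();print(s["tool_pos"],s["contact_force"])
a=snapshot("scene")[180:300,190:430]
cv2.imwrite("pics/d7.png",np.clip(cv2.resize(a,None,fx=3,fy=3,interpolation=2)[:,:,::-1]*1.4,0,255).astype(np.uint8))
E
```

```text
[ 0.65367241 -0.04840017  0.08912969] [-0.03837949  0.14896234  1.05936719]
```

View pics/d7.png

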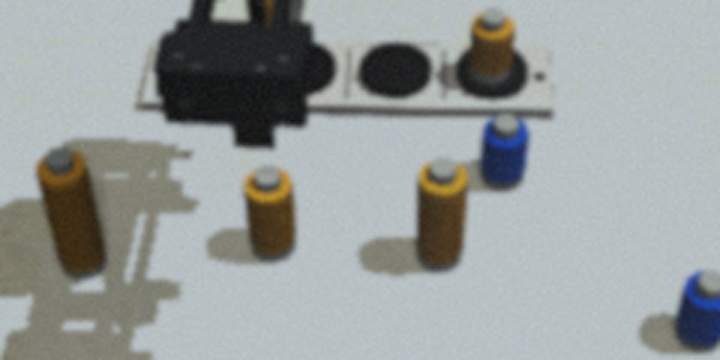

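The 50 stands in seat_d, with its pin at crop (493,17), and is well centred. Descending on the 65.

>>> carry_out(offset=[[0.0008, -0.0013, -0.02], [0, 0, -0.02], [0, 0, -0.02], [0, 0, -0.015], [0, 0, -0.012], [0, 0, -0.01], [0, 0, -0.008], [0, 0, 0]], twist=[0, 0, 0, 0, 0, 0, 0, 0])

```text
clock: 18.82
tool_pos: [0.6554, -0.0511, -0.0165]
eef_rot: [0.707, 0.0, -0.001, -0.707]
contact_force: [-0.1, -0.2, 0.4]
opening: 0.639
```

>>> carry_out(offset=[[0, 0, 0], [0, 0, 0], [0, 0, 0], [0, 0, 0], [0, 0, 0], [0, 0, 0]], twist=[0, 0, 0, 0, 0, 0], grip=0.02)

```text
clock: 19.58
tool_pos: [0.6553, -0.0512, -0.0158]
eef_rot: [0.707, 0.0, -0.001, -0.707]
contact_force: [-2.4, 0.1, 6.2]
opening: 0.318
```

>>> carry_out(offset=[[0, 0, 0.01], [0, 0, 0.03], [0, 0, 0.03], [0, 0, 0.02], [0, 0, 0]], twist=[0, 0, 0, 0, 0])

```text
clock: 20.2
tool_pos: [0.657, -0.051, 0.0754]
eef_rot: [-0.707, -0.001, -0.001, 0.707]
contact_force: [0.2, 1.4, -2.7]
opening: 0.319
```

>>> carry_out(offset=[[-0.015, 0.007, 0], [-0.035, 0.016, 0], [-0.035, 0.016, 0], [-0.035, 0.016, 0], [-0.021, 0.009, 0], [-0.01, 0.005, 0], [0, 0, 0], [0, 0, 0]], twist=[0, 0, 0, 0, 0, 0, 0, 0])

```text
clock: 21.2
tool_pos: [0.506, 0.0174, 0.0737]
eef_rot: [0.707, 0.0, 0.0, -0.707]
contact_force: [0.5, -0.3, -2.4]
opening: 0.32
```

>>> carry_out(offset=[[-0.0015, 0.0008, -0.015], [0, 0, -0.02], [0, 0, -0.015], [0, 0, -0.01], [0, 0, -0.006], [0, 0, -0.004], [0, 0, -0.002], [0, 0, 0]], twist=[0, 0, 0, 0, 0, 0, 0, 0])

```text
clock: 22.2
tool_pos: [0.5033, 0.0187, 0.0021]
eef_rot: [-0.707, -0.001, 0.0, 0.707]
contact_force: [-0.6, -0.3, -1.3]
opening: 0.324
```

>>> carry_out(offset=[[0, 0, -0.001], [0, 0, -0.001], [0, 0, 0], [0, 0, 0]], twist=[0, 0, 0, 0])

```text
clock: 22.7
tool_pos: [0.5032, 0.0187, -0.0]
eef_rot: [-0.707, -0.0, 0.0, 0.707]
contact_force: [-1.1, -0.3, -2.3]
opening: 0.324
```

>>> carry_out(offset=[[0, 0, -0.001], [0, 0, 0], [0, 0, 0]], twist=[0, 0, 0])

```text
clock: 23.08
tool_pos: [0.5032, 0.0187, -0.0011]
eef_rot: [0.707, 0.0, -0.0, -0.707]
contact_force: [0.2, -0.5, -3.3]
opening: 0.319
```

>>> carry_out(offset=[[0, 0, -0.001], [0, 0, 0], [0, 0, 0]], twist=[0, 0, 0])

```text
clock: 23.45
tool_pos: [0.5033, 0.0187, -0.0018]
eef_rot: [0.707, 0.001, -0.0, -0.707]
contact_force: [-1.7, -0.3, 1.7]
opening: 0.325
```

>>> carry_out(offset=[[0, 0, -0.0007], [0, 0, 0], [0, 0, 0]], twist=[0, 0, 0])

```text
clock: 23.82
tool_pos: [0.5033, 0.0187, -0.0019]
eef_rot: [0.707, 0.001, -0.0, -0.707]
contact_force: [-1.5, -0.5, 10.4]
opening: 0.321
```

>>> carry_out(offset=[[0, 0, 0.0006], [0, 0, 0], [0, 0, 0], [0, 0, 0], [0, 0, 0.01], [0, 0, 0.03], [0, 0, 0.04], [0, 0, 0.03]], twist=[0, 0, 0, 0, 0, 0, 0, 0], grip=0.056)

```text
clock: 24.82
tool_pos: [0.5034, 0.0186, 0.1099]
eef_rot: [-0.707, -0.001, -0.0, 0.707]
contact_force: [0.1, 0.3, -0.4]
opening: 0.634
```

>>> carry_out(offset=[[0.018, 0.0033, 0], [0.035, 0.008, 0], [0.035, 0.008, 0], [0.035, 0.008, 0], [0.02, 0.005, 0], [0.01, 0.002, 0], [0, 0, 0], [0, 0, 0]], twist=[0, 0, 0, 0, 0, 0, 0, 0])

```text
clock: 25.82
tool_pos: [0.6551, 0.0525, 0.1079]
eef_rot: [0.707, -0.0, -0.001, -0.707]
contact_force: [-0.6, 0.4, -0.2]
opening: 0.636
```

>>> carry_out(offset=[[0.001, 0.0007, -0.02], [0, 0, -0.02], [0, 0, -0.02], [0, 0, -0.018], [0, 0, -0.015], [0, 0, -0.012], [0, 0, -0.008], [0, 0, 0]], twist=[0, 0, 0, 0, 0, 0, 0, 0])

```text
clock: 26.82
tool_pos: [0.6569, 0.0536, -0.0056]
eef_rot: [0.707, 0.0, -0.001, -0.707]
contact_force: [-0.2, 0.2, 1.0]
opening: 0.632
```

>>> carry_out(offset=[[0, 0, 0], [0, 0, 0], [0, 0, 0], [0, 0, 0], [0, 0, 0], [0, 0, 0]], twist=[0, 0, 0, 0, 0, 0], grip=0.02)

```text
clock: 27.58
tool_pos: [0.6571, 0.0537, -0.0048]
eef_rot: [0.707, 0.0, -0.0, -0.707]
contact_force: [-2.0, -0.7, 5.4]
opening: 0.325
```

>>> carry_out(offset=[[0, 0, 0.01], [0, 0, 0.03], [0, 0, 0.04], [0, 0, 0.03], [0, 0, 0]], twist=[0, 0, 0, 0, 0])

```text
clock: 28.2
tool_pos: [0.659, 0.0541, 0.107]
eef_rot: [-0.707, -0.002, -0.002, 0.707]
contact_force: [-0.0, -0.3, -4.2]
opening: 0.325
```

>>> carry_out(offset=[[-0.015, -0.01, 0], [-0.035, -0.023, 0], [-0.035, -0.023, 0], [-0.035, -0.023, 0], [-0.021, -0.014, 0], [-0.01, -0.006, 0], [0, 0, 0], [0, 0, 0]], twist=[0, 0, 0, 0, 0, 0, 0, 0])

```text
clock: 29.2
tool_pos: [0.5077, -0.0441, 0.1047]
eef_rot: [-0.707, -0.001, 0.0, 0.708]
contact_force: [-0.1, -0.6, -3.8]
opening: 0.324
```

>>> carry_out(offset=[[0, 0, -0.015], [0, 0, -0.025], [0, 0, -0.02], [0, 0, -0.015], [0, 0, -0.008], [0, 0, -0.006], [0, 0, 0], [0, 0, 0]], twist=[0, 0, 0, 0, 0, 0, 0, 0])

```text
clock: 30.2
tool_pos: [0.5065, -0.0453, 0.0162]
eef_rot: [-0.707, -0.001, 0.0, 0.707]
contact_force: [0.3, 0.8, -4.7]
opening: 0.32
```

>>> carry_out(offset=[[-0.001, -0.0005, -0.002], [0, 0, -0.002], [0, 0, -0.001], [0, 0, 0], [0, 0, 0]], twist=[0, 0, 0, 0, 0])

```text
clock: 30.82
tool_pos: [0.5052, -0.0458, 0.0109]
eef_rot: [-0.707, -0.0, 0.0, 0.707]
contact_force: [0.3, 0.1, -4.1]
opening: 0.32
```

>>> carry_out(offset=[[0, 0, -0.001], [0, 0, 0], [0, 0, 0]], twist=[0, 0, 0])

```text
clock: 31.2
tool_pos: [0.5051, -0.0458, 0.0098]
eef_rot: [-0.707, -0.0, 0.0, 0.707]
contact_force: [-0.2, 0.4, -4.1]
opening: 0.321
```

>>> carry_out(offset=[[0, 0, -0.001], [0, 0, 0], [0, 0, 0]], twist=[0, 0, 0])

```text
clock: 31.58
tool_pos: [0.5053, -0.0458, 0.0092]
eef_rot: [0.707, 0.001, -0.0, -0.707]
contact_force: [-0.9, 0.9, 2.8]
opening: 0.322
```

>>> carry_out(offset=[[0, 0, 0], [0, 0, 0], [0, 0, 0], [0, 0, 0], [0, 0, 0.01], [0, 0, 0.03], [0, 0, 0.04], [0, 0, 0.03]], twist=[0, 0, 0, 0, 0, 0, 0, 0], grip=0.056)

```text
clock: 32.58
tool_pos: [0.5054, -0.0458, 0.121]
eef_rot: [-0.707, -0.001, -0.0, 0.707]
contact_force: [0.4, 0.3, 0.2]
opening: 0.631
```

>>> carry_out(offset=[[0.02, -0.014, 0], [0.035, -0.0245, 0], [0.035, -0.0245, 0], [0.035, -0.0245, 0], [0.03, -0.021, 0], [0.0135, -0.0095, 0], [0, 0, 0], [0, 0, 0]], twist=[0, 0, 0, 0, 0, 0, 0, 0])

```text
clock: 33.58
tool_pos: [0.6728, -0.1629, 0.1191]
eef_rot: [-0.707, -0.0, 0.001, 0.707]
contact_force: [0.9, -0.3, 0.7]
opening: 0.634
```

```bash
python3 - <<'E'
from h import *
s=get_state();print(s["tool_pos"],s["contact_force"])
a=snapshot("scene")[150:290,180:410]
cv2.imwrite("pics/d8.png",np.clip(cv2.resize(a,None,fx=3,fy=3,interpolation=2)[:,:,::-1]*1.4,0,255).astype(np.uint8))
E
```

```text
[ 0.67276667 -0.16289446  0.11908917] [ 0.91654482 -0.33093209  0.72197214]
```

View pics/d8.png

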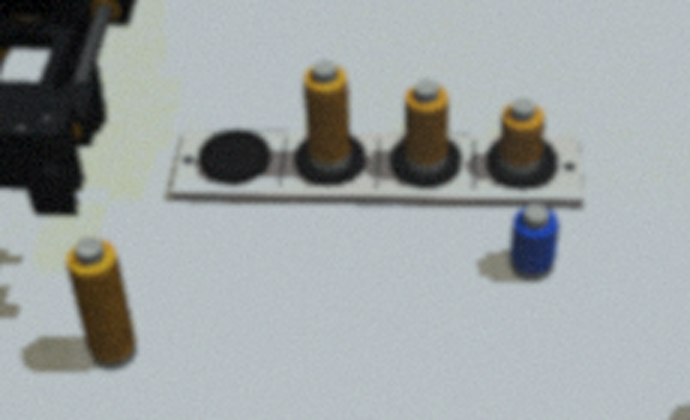

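Three masters stand upright in seats d, c and b (crop columns 523, 427, 325), and the last seat at column 235 is free. Now the 95: down from 0.119 to about 0.005.

>>> carry_out(offset=[[0.001, -0.001, -0.02], [0, 0, -0.02], [0, 0, -0.02], [0, 0, -0.018], [0, 0, -0.015], [0, 0, -0.012], [0, 0, -0.008], [0, 0, 0]], twist=[0, 0, 0, 0, 0, 0, 0, 0])

```text
clock: 34.62
tool_pos: [0.6745, -0.1648, 0.0054]
eef_rot: [-0.707, -0.0, 0.001, 0.707]
contact_force: [0.1, 0.1, 0.8]
opening: 0.636
```

>>> carry_out(offset=[[0, 0, 0], [0, 0, 0], [0, 0, 0], [0, 0, 0], [0, 0, 0], [0, 0, 0]], twist=[0, 0, 0, 0, 0, 0], grip=0.02)

```text
clock: 35.38
tool_pos: [0.6747, -0.1649, 0.0062]
eef_rot: [0.707, 0.0, -0.0, -0.707]
contact_force: [-1.7, -0.4, 5.1]
opening: 0.324
```

>>> carry_out(offset=[[0, 0, 0.01], [0, 0, 0.03], [0, 0, 0.04], [0, 0, 0.03], [0, 0, 0]], twist=[0, 0, 0, 0, 0])

```text
clock: 36.0
tool_pos: [0.6765, -0.1648, 0.1181]
eef_rot: [0.707, 0.002, 0.001, -0.707]
contact_force: [0.7, 0.8, -3.6]
opening: 0.32
```

>>> carry_out(offset=[[-0.018, 0.006, 0], [-0.038, 0.012, 0], [-0.038, 0.012, 0], [-0.038, 0.012, 0], [-0.024, 0.007, 0], [-0.012, 0.0035, 0], [0, 0, 0], [0, 0, 0]], twist=[0, 0, 0, 0, 0, 0, 0, 0])

```text
clock: 37.0
tool_pos: [0.5082, -0.1125, 0.1156]
eef_rot: [-0.707, -0.001, -0.0, 0.707]
contact_force: [-0.4, 0.0, -4.7]
opening: 0.321
```

>>> carry_out(offset=[[0, 0, -0.015], [0, 0, -0.025], [0, 0, -0.02], [0, 0, -0.015], [0, 0, -0.008], [0, 0, -0.006], [0, 0, 0], [0, 0, 0]], twist=[0, 0, 0, 0, 0, 0, 0, 0])

```text
clock: 38.0
tool_pos: [0.5071, -0.1123, 0.0273]
eef_rot: [0.707, 0.001, 0.0, -0.707]
contact_force: [0.3, -0.2, -4.0]
opening: 0.323
```

>>> carry_out(offset=[[0, 0, -0.002], [0, 0, -0.002], [0, 0, -0.001], [0, 0, 0], [0, 0, 0]], twist=[0, 0, 0, 0, 0])

```text
clock: 38.62
tool_pos: [0.5067, -0.1123, 0.0218]
eef_rot: [-0.707, -0.0, 0.0, 0.707]
contact_force: [0.6, -0.1, -3.4]
opening: 0.322
```

>>> carry_out(offset=[[0, 0, -0.001], [0, 0, 0], [0, 0, 0]], twist=[0, 0, 0])

```text
clock: 39.0
tool_pos: [0.5067, -0.1123, 0.0209]
eef_rot: [0.707, 0.0, -0.0, -0.707]
contact_force: [-1.2, -0.0, -4.5]
opening: 0.321
```

>>> carry_out(offset=[[0, 0, -0.001], [0, 0, 0], [0, 0, 0]], twist=[0, 0, 0])

```text
clock: 39.38
tool_pos: [0.5068, -0.1123, 0.0201]
eef_rot: [0.707, 0.001, -0.0, -0.707]
contact_force: [-1.0, -0.1, 2.7]
opening: 0.321
```

>>> carry_out(offset=[[0, 0, 0], [0, 0, 0], [0, 0, 0], [0, 0, 0], [0, 0, 0.01], [0, 0, 0.03], [0, 0, 0.04], [0, 0, 0.05]], twist=[0, 0, 0, 0, 0, 0, 0, 0], grip=0.056)

```text
clock: 40.38
tool_pos: [0.5059, -0.1123, 0.1512]
eef_rot: [-0.707, 0.0, 0.001, 0.707]
contact_force: [1.0, 0.3, 0.2]
opening: 0.633
```

>>> carry_out(offset=[[-0.01, -0.02, 0.02], [-0.02, -0.045, 0], [-0.02, -0.045, 0], [-0.02, -0.045, 0], [-0.02, -0.045, 0], [-0.02, -0.045, 0], [-0.02, -0.045, 0], [-0.02, -0.045, 0]], twist=[-5, -5, -5, -5, -5, -5, -5, -5])

```text
clock: 41.38
tool_pos: [0.3559, -0.4485, 0.1706]
eef_rot: [-0.664, 0.242, -0.243, 0.664]
contact_force: [0.9, -0.2, 0.0]
opening: 0.635
```

>>> carry_out(offset=[[-0.02, -0.03, 0], [-0.02, -0.03, 0], [0, 0, 0], [0, 0, 0]], twist=[-5, -5, 0, 0])

```text
clock: 41.88
tool_pos: [0.3175, -0.5061, 0.1702]
eef_rot: [-0.641, 0.298, -0.298, 0.642]
contact_force: [0.5, -0.1, 0.4]
opening: 0.634
```

```bash
python3 - <<'E'
from h import *
s=get_state();print(s["tool_pos"],s["contact_force"],s["clock"])
a=snapshot("scene");b=snapshot("top")
cv2.imwrite("pics/e1.png",np.clip(cv2.resize(b[180:330,240:500],None,fx=3,fy=3,interpolation=2)[:,:,::-1]*1.4,0,255).astype(np.uint8))
cv2.imwrite("pics/e2.png",np.clip(cv2.resize(a[140:240,140:390],None,fx=3,fy=3,interpolation=2)[:,:,::-1]*1.4,0,255).astype(np.uint8))
E
```

```text
[ 0.31746659 -0.50614164  0.17019877] [ 0.49715132 -0.07674783  0.43465497] 41.875
```

View pics/e1.png

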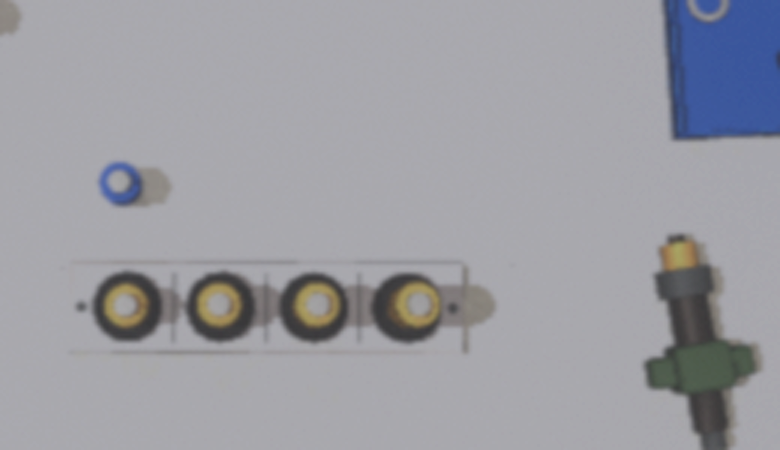

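View pics/e2.png

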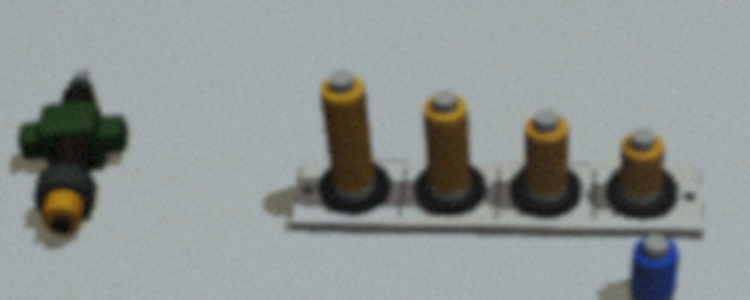

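All four stand in the seats. A last numeric check on the pin tops, (pixel at crop)/3, then hand in.

```bash
python3 - <<'E'
from h import *
T={50:(125,304),65:(219,304),80:(318,304),95:(419,304)};S={50:(643,137),65:(546,119),80:(445,100),95:(341,80)}
seat={50:(.502,.0855),65:(.5037,.0196),80:(.5053,-.0463),95:(.5069,-.1123)}
for k in T:
    z=.014+k/1000
    for n,(u,v),o in(("top",T[k],(240,180)),("scene",S[k],(140,140))):
        q=at(n,u/3-.33+o[0],v/3-.33+o[1],z)[:2]; print(k,n,((q-seat[k])*1000).round(1),"mm")
job.finish_job()
E
```

```text
50 top [ 0.6 -1. ] mm
50 scene [-0.1 -2. ] mm
65 top [0.4 0.5] mm
65 scene [ 1.  -0.1] mm
80 top [0.3 0.2] mm
80 scene [1.5 0.4] mm
95 top [0.2 0.5] mm
95 scene [1.5 0.4] mm
the job is handed in; nothing more can be done
```

The four masters are standing in their seats, with the 50 in seat_d on the gauge-stand side, then the 65 in c, the 80 in b and the 95 in a. I handed the job in at about 42 s.

**Last checks:** both cameras put every pin top within about 2 mm of its seat's centre at the expected height, and all four look upright. The arm felt the dish floor when setting each one down, 14 mm above its grasp height. The gripper is open and clear of everything. The injector looks unmoved, but I did not measure its position at the end.

**What disagreed:** the reported TCP height read about 38 mm lower than the real fingertips. My first grasp on the 50 therefore closed above it without touching it. I measured the offset from the scene picture, corrected for it, and the remaining grasps worked first time.

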